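# Play the single on the turntable

### The job

A single lies on the turntable with the tonearm raised over its edge: play it by pressing with the closed fingertips. First tip the speed rocker to 45 (press its raised right-hand end fully down), then press the round start key in and let it spring back, then push the front of the cue lever fully down so that the stylus is lowered onto the record. Never press the square stop key, never touch the tonearm, platter or record, leave the weight, pot and bottle where they are, and take the hand away at the end.

Things in the scene. Friction and masses are not known exactly. Their poses are not given: they have to be found in the camera images.
- turntable: Record player, fixed, 380 deep (x) x 450 wide (y) mm, dark wood plinth, black deck 70 mm above the table. Origin: centre of its footprint at table level; -x is its front (controls, towards the robot), +y its left for a user at the front. Turned up to 0.25 rad. In its frame (mm): rocker pivot (-158, 170, 74), cue lever hinge (-112, -185, 82), spindle (20, 45). Controls press straight down.
- speed_rocker (a joint): Aluminium rocker, front left corner of the deck, 24 mm front to back, 60 mm long left to right: two flat halves meet in a shallow V at the middle pivot. 0 = 33 (left half level, right half sloping up to a raised end), 0.30 rad = 45 (right half level, 4 mm above the deck, left end raised). Stays where left; needs about 2.5 N at 20 mm from the pivot.
- rocker_right_end (a point): Point on the top face of the rocker's right half (the 45 end), 20 mm from the pivot and 10 mm from the end; moves with the rocker, goes down about 6 mm from 33 to 45.
- rocker_left_end (a point): The same point on the rocker's left half (the 33 end), 20 mm from the pivot.
- start_key (a joint): Round aluminium start key, 26 mm in diameter, springs back by itself. 0 = out (top 8 mm above the deck), 0.005 m = fully in (top 3 mm above the deck). Spring 2 N at rest to 4 N fully in.
- start_top (a point): Centre of the start key's top; moves with it.
- stop_key (a joint): Square aluminium stop key, 22 x 22 mm, 60 mm to the right of the start key, same height, travel (0.005 m) and spring. Not to be pressed.
- stop_top (a point): Centre of the stop key's top.
- cue_lever (a joint): Aluminium cue lever, front right corner of the deck, hinged at its back end 12 mm above the deck; a 10 mm wide bar ends at the front in a pad 24 x 24 x 6 mm centred 50 mm from the hinge. 0 = sloping up to the front (tonearm raised), 0.35 rad = level (tonearm lowered: it follows within a second). Stays where left; needs about 2 N at the pad.
- cue_pad (a point): Centre of the top face of the cue lever's pad, at the lever's front end; moves with the lever: goes down about 17 mm and forward (away from the hinge) about 2 mm to the level position, where it is 15 mm above the deck.
- stylus (a point): Tip of the stylus under the tonearm's head; about 12 mm above the record while raised, on the record when lowered. The record's top is 98 mm above the table.
- tonearm: Aluminium tonearm, a 10 mm tube from its pivot at the right rear of the deck forward and left to the head over the record's edge; its top is about 145 mm above the table (counterweight 157 mm). Origin on the tube's axis at the head, 200 mm from the pivot; x points along the tube away from the pivot. Not to be touched.
- platter: Platter, 300 mm in diameter, with a 175 mm black record lying on it; its rim is 23 mm, the record 28 mm and the spindle 38 mm above the deck, its front edge is about 20 mm behind the start key's back edge. Origin at the spindle, 71 mm above the table. Not to be touched.
- record_weight: Loose brass record weight, 50 mm in diameter, 32 mm high, standing on the deck between the stop key and the cue lever. Origin: centre of its underside. Leave alone.
- trinket_pot: Loose white porcelain pot with its lid and a blue band, 75 mm in diameter, 44 mm high, on the table beside the turntable. Origin: centre of its underside. Leave alone.
- scent_bottle: Loose blue porcelain bottle with a brass stopper, 60 mm in diameter, 110 mm high, on the table beside the turntable. Origin: centre of its underside. Leave alone.

How it is judged:
By the outcome, as a careful person would: the job done as asked, in the order asked, and still so for the second after the job is handed in, with the robot touching nothing.
It also fails if it takes over 48 s, if anything falls off the work surface, if the arm or the gripper's body presses on something with over 40 N, if the wrist force passes 120 N, or if a joint passes its speed limit or range.

### The arm

A 7-joint arm with a two-finger parallel gripper is mounted at the origin on the work surface. World frame = base frame: x ahead of the robot, y to its left, z up, the work surface at z = 0. Lengths are in m, angles in rad, forces in N, time in s.
With the tool pointing down it reaches from about 0.4 to 0.875 m from the base axis. Payload 6.5 kg.
Tool frame: the origin (TCP) lies at the very end of the fingers, on their centre line; the grasp point (between the pads) lies manip.pinch_z behind it (manip.pinch_z is the distance from the TCP to the grasp point, in m); z points along the fingers, y is the line along which they close (so a half turn about z gives the same grasp; the last joint's range is limited). The gripper opens to 88 mm and grips with 3 to 60 N. Pads are 18 mm wide; open, the fingers measure 123 mm over their backs; the gripper's body (75 mm by 187 mm) begins 45 mm behind the grasp point.
Start: joints at [-1.338, 0.536, -0.004, 1.538, 0.003, 1.067, -0.071], TCP at [0.191, 0.621, 0.202] pointing down, gripper open.
Joint ranges: [-2.7, 2.7], [-0.37, 2.16], [-1.27, 1.26], [0.24, 2.4], [-1.31, 4.45], [0.19, 1.91], [-2.76, 2.76]. Speed limits (rad/s): [2.39, 2.39, 3.14, 3.14, 3.14, 3.14, 3.14].

### API

Orientations are given as a unit quaternion [w, x, y, z].
In Python, from workcell import manip gives the robot as it stands. The module is installed in compiled form; this text tells all that it offers.
- The arm moves only by the tool send_rows, never from a script. Its argument "commands" is a list of rows, each an object of numbers: "x", "y", "z": the shift along the tool's x, y, z in m; "wx", "wy", "wz": the turn, a rotation vector about the tool's x, y, z in rad; "grip": the closure, from 0 (fully open) to 1 (shut). In form: [{"x": .., "y": .., "z": .., "wx": .., "wy": .., "wz": .., "grip": ..}, ...]. A call has 1 to 12 rows; each row is the pose to reach, as a shift and turn from the pose commanded when the call began, along the tool's axes at that moment; what a row does not reach only later rows make up. A row lasts 1/8 s, in which the tool goes at most 62.5 mm and 10.7 degrees, less where a joint would pass 70% of its speed; a pose out of reach is approached as far as the arm can. A call with a gripper value outside its range is refused whole. The fingers move at their own pace and stop on an object; "grip_force" is the grip in N (left out, the last holds). Time passes only in rows, so rows that repeat a pose let the fingers close. It gives the time, the measured TCP pose, the force, the opening and the grip force at its end, in the units of the state.
- manip.read_state(): the state, without advancing time (a new reading comes with each control period).
- manip.capture(name): name is "side" or "top"; returns a dict with "pixels" (480x640x3 uint8, red, green, blue), "z_map" (480x640 float32, m along the optical axis (not along the pixel's ray), 0 where there is no reading), "vfov" (degrees; the focal length in pixels is half the picture's height over the tangent of half this angle, whatever the lens; pixels are square), "cx", "cy" (the principal point, pixels), "rvec" (rotation vector, rad) and "tvec" (3), from world to camera coordinates, as OpenCV has them. Camera axes: x right, y down, z forward; pixel columns grow to the right and rows downward; lengths in m; the calibration is good to about 2 mm. A picture is of the moment at which its call begins.
- manip.hand_in(): hands the job in; it is judged then, once.
Trained networks look in the newest picture that a camera, given by its name, has taken for a name from the list of things; names that differ only in an ending like _2 or _b are one class to them, and where a whole thing is asked for, a point or a joint stands for the part that bears it (a point fixed in the world has none). Each returns a list of dicts, best first, with "conf" (0 to 1); they miss things now and then, are a little off and sometimes report something else, mostly with a low value. They report only what shows in the picture. A call takes as long as a camera call.
- manip.look_for(thing, camera): "at" ([x, y, z] in m, in world coordinates, good to about 4 mm: the middle of the surface that is visible of it).
- manip.masks_of(thing, camera): "region" (480x640 bool, what is visible of it).
The state is a dict: "clock": time; "q": joint angles; "joint_vel": joint speeds; "joint_efforts": joint torques, N m; "tool_pos": TCP position; "orientation": TCP orientation; "ft_force": force on the tool from outside, world axes, zero at the start; "ft_torque": the same for the moment, N m; "width": finger opening in m; "grasp_force": force on a finger pad.
Only numpy, scipy, OpenCV 4.12 (cv2) and the standard library are available. Lean on these libraries where they do the work, as an engineer would, in place of code of your own. Each camera call takes 0.05 s, during which the arm holds its last target. There are 200 camera calls.

## Working session

There is one attempt and no reset: what is moved stays moved. The work goes in short steps, Python scripts to look and compute and a tool call to move; the robot and the scene stay as the last step left them, time stands still between calls to the robot, and variables do not carry over. Pictures are saved under pics/ and viewed, at most 10 in all, crops included, and the job is handed in when it is done.

Besides the shell and the picture viewer there is one more tool, called after "Emit:" as name([rows], argument=value, ...), one row to a line, values as JSON. send_rows: Moves the arm, as the interface text tells. Its arguments: {"type":"object","properties":{"commands":{"type":"array","items":{"type":"object","properties":{"x":{"type":"number"},"y":{"type":"number"},"z":{"type":"number"},"wx":{"type":"number"},"wy":{"type":"number"},"wz":{"type":"number"},"grip":{"type":"number"}}}},"grip_force":{"type":"number"}},"required":["commands"]}

```bash
mkdir -p pics; cat > h.py <<'E'
import numpy as np, cv2
from workcell import manip
def cap(n,f=None):
    c=manip.capture(n)
    if f: cv2.imwrite('pics/'+f,c['pixels'][:,:,::-1])
    return c
def world(c,u,v,z=None):
    f=240/np.tan(np.radians(c['vfov'])/2); R=cv2.Rodrigues(np.array(c['rvec'],float))[0]; t=np.array(c['tvec'],float).ravel()
    d=c['z_map'][int(v),int(u)]
    return R.T@(np.array([(u-c['cx'])/f,(v-c['cy'])/f,1])*d-t)
E
python3 - <<'E'
from h import *
np.set_printoptions(precision=4,suppress=True)
s=manip.read_state(); print({k:s[k] for k in('clock','tool_pos','orientation','ft_force','width')},manip.pinch_z)
for n in('top','side'):
    c=cap(n,n+'1.png'); print(n,c['rvec'],c['tvec'],c['vfov'])
    for t in('turntable','speed_rocker','rocker_right_end','rocker_left_end','start_key','start_top','stop_key','cue_pad','stylus','platter','record_weight','trinket_pot','scent_bottle','tonearm'):
        print(t,[(np.round(r['at'],4),round(r['conf'],2)) for r in manip.look_for(t,n)[:2]])
E
```

```text
{'clock': 0.0, 'tool_pos': array([0.1912, 0.6206, 0.2014]), 'orientation': array([-0.0001,  0.1488,  0.9889, -0.0009]), 'ft_force': array([0.0883, 0.1123, 0.448 ]), 'width': 0.08810392670546055} 0.0187
top [ 2.1412 -2.2076  0.1075] [0.0281 0.6068 1.3694] 43.9029970578629
turntable [(array([0.6451, 0.0746, 0.0756]), 0.6), (array([0.4872, 0.1598, 0.0748]), 0.39)]
speed_rocker [(array([0.4913, 0.2403, 0.0727]), 0.6), (array([0.6449, 0.0754, 0.0716]), 0.34)]
rocker_right_end [(array([0.4949, 0.2399, 0.0767]), 0.56)]
rocker_left_end [(array([0.4924, 0.2422, 0.0755]), 0.72)]
start_key [(array([0.4873, 0.1596, 0.083 ]), 0.52)]
start_top []
stop_key [(array([0.4872, 0.1024, 0.0791]), 0.39)]
cue_pad [(array([ 0.4926, -0.1123,  0.1   ]), 0.6)]
stylus [(array([ 0.7124, -0.0493,  0.1439]), 0.69)]
platter [(array([0.6721, 0.12  , 0.0978]), 0.93), (array([0.4889, 0.1595, 0.0768]), 0.51)]
record_weight [(array([ 0.5157, -0.0053,  0.0993]), 0.61)]
trinket_pot [(array([0.5324, 0.3602, 0.0408]), 0.9)]
scent_bottle [(array([ 0.5176, -0.2235,  0.0672]), 0.95)]
tonearm [(array([ 0.703 , -0.0463,  0.1437]
[... 343 characters left out ...]
)]
start_key [(array([0.4839, 0.1652, 0.0803]), 0.69)]
start_top [(array([0.4904, 0.1626, 0.0763]), 0.43)]
stop_key [(array([0.4835, 0.1033, 0.0739]), 0.41)]
cue_pad [(array([ 0.4924, -0.1011,  0.0953]), 0.56)]
stylus [(array([0.4817, 0.107 , 0.0763]), 0.67), (array([ 0.6975, -0.0351,  0.14  ]), 0.61)]
platter [(array([0.6629, 0.1528, 0.0944]), 0.62)]
record_weight [(array([0.5154, 0.0056, 0.0893]), 0.61), (array([ 0.6947, -0.0327,  0.1402]), 0.31)]
trinket_pot [(array([0.5339, 0.3779, 0.0388]), 0.59)]
scent_bottle [(array([0.4844, 0.1045, 0.073 ]), 0.53), (array([ 0.6957, -0.0295,  0.1461]), 0.51)]
tonearm [(array([ 0.6969, -0.0293,  0.141 ]), 0.71), (array([0.6658, 0.1547, 0.0936]), 0.17)]
```

View pics/top1.png

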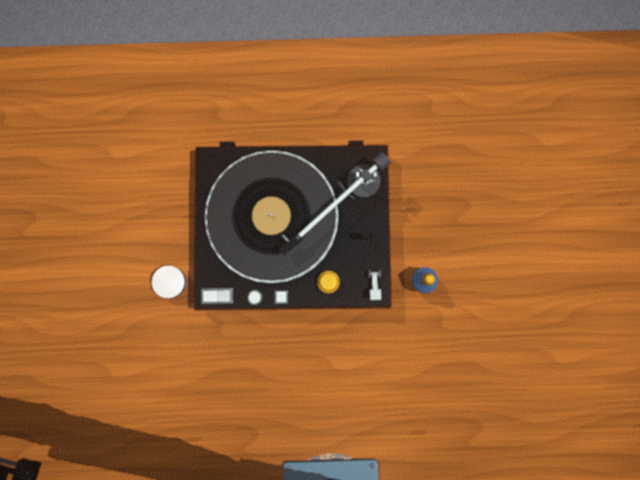

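View pics/side1.png

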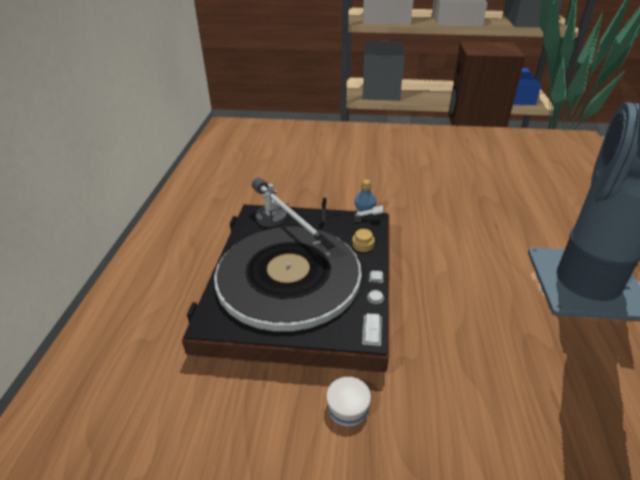

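The top view shows the rocker at about (217,296), start key (255,297), stop key (281,297), weight (329,282), cue lever (375,285) with its pad at the front near row 295, pot (168,282) and bottle (425,280). The side view agrees: rocker (372,328), start (375,297), stop (376,277), weight (363,240), pad about (370,212). Next I'll refine these from blob centroids in both views.

```bash
cat >> h.py <<'E'
def ray(c,u,v,z):
    f=240/np.tan(np.radians(c['vfov'])/2); R=cv2.Rodrigues(np.array(c['rvec'],float))[0]; t=np.array(c['tvec'],float).ravel()
    o=-R.T@t; d=R.T@np.array([(u-c['cx'])/f,(v-c['cy'])/f,1]); return o+d*(z-o[2])/d[2]
def cen(c,box):
    x0,y0,x1,y1=box; p=c['pixels'][y0:y1,x0:x1].astype(float).min(2)
    w=np.clip(p-np.percentile(p,20)-40,0,100); yy,xx=np.mgrid[y0:y1,x0:x1]
    return (w*xx).sum()/w.sum(),(w*yy).sum()/w.sum()
E
python3 - <<'E'
from h import *
np.set_printoptions(precision=4,suppress=True)
B={'top':dict(rocker=(198,285,236,307,.077),start=(245,287,265,307,.078),stop=(272,287,291,307,.078),pad=(366,286,386,304,.100)),
 'side':dict(rocker=(358,310,386,348,.077),start=(365,288,387,306,.078),stop=(366,268,387,284.,.078))}
tiles=[]
for n in B:
    c=cap(n)
    for k,b in B[n].items():
        u,v=cen(c,[int(q) for q in b[:4]]); print(n,k,round(u,1),round(v,1),ray(c,u,v,b[4]))
    hsv=cv2.cvtColor(c['pixels'],cv2.COLOR_RGB2HSV)
    box=(240,185,305,245) if n=='top' else (255,245,320,290)
    x0,y0,x1,y1=box; h=hsv[y0:y1,x0:x1]; m=((h[...,1]>60)&(h[...,2]>110)); yy,xx=np.nonzero(m); u,v=xx.mean()+x0,yy.mean()+y0
    print(n,'label',u,v,m.sum(),ray(c,u,v,.098))
    P=c['pixels'][:,:,::-1]
    a=P[265:315,190:400] if n=='top' else P[195:355,340:400]
    tiles.append(cv2.resize(a,None,fx=3.7,fy=3.7,interpolation=2) if n=='top' else cv2.resize(np.rot90(a,-1),None,fx=3.7,fy=3.7,interpolation=2))
w=max(t.shape[1] for t in tiles); print(w)
cv2.imwrite('pics/crop.png',np.vstack([cv2.copyMakeBorder(t,0,4,0,w-t.shape[1],0) for t in tiles]))
E
```

```text
top rocker 216.5 295.6 [0.4929 0.244  0.077 ]
top start 254.3 296.9 [0.4873 0.1593 0.078 ]
top stop 280.9 296.6 [0.4863 0.0995 0.078 ]
top pad 375.2 293.3 [ 0.487  -0.1104  0.1   ]
top label 270.86706181202374 215.30143945808638 1181 [0.6682 0.1162 0.098 ]
side rocker 371.9 328.5 [0.4919 0.2468 0.077 ]
side start 375.3 295.4 [0.4861 0.1613 0.078 ]
side stop 376.0 275.2 [0.485  0.1013 0.078 ]
side label 287.7428884026258 267.76695842450766 914 [0.6677 0.1163 0.098 ]
777
```

View pics/crop.png

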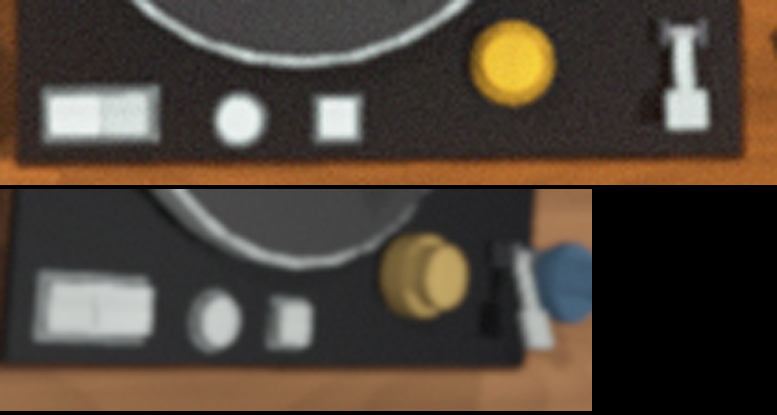

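The crop confirms the layout: the rocker's right half is raised, then the round start key, the square stop key, the weight and the cue lever with its pad at the front. Spindle to rocker measures 217.5 mm, matching the text, so the yaw is about -0.018 and the right end is at (0.492, 0.2245). I'll close the fingers, turn tool y along world x, and go above the rocker.

Emit:
send_rows([
  {"x":-0.034,"y":-0.024,"z":0.006,"wz":0.108,"grip":1},
  {"x":-0.067,"y":-0.048,"z":0.012,"wz":0.215,"grip":1},
  {"x":-0.101,"y":-0.0725,"z":0.018,"wz":0.323,"grip":1},
  {"x":-0.135,"y":-0.097,"z":0.024,"wz":0.43,"grip":1},
  {"x":-0.168,"y":-0.121,"z":0.03,"wz":0.538,"grip":1},
  {"x":-0.202,"y":-0.145,"z":0.036,"wz":0.645,"grip":1},
  {"x":-0.236,"y":-0.169,"z":0.042,"wz":0.753,"grip":1},
  {"x":-0.269,"y":-0.193,"z":0.048,"wz":0.86,"grip":1},
  {"x":-0.303,"y":-0.2175,"z":0.054,"wz":0.968,"grip":1},
  {"x":-0.337,"y":-0.242,"z":0.06,"wz":1.075,"grip":1},
  {"x":-0.37,"y":-0.266,"z":0.066,"wz":1.183,"grip":1},
  {"x":-0.404,"y":-0.29,"z":0.071,"wz":1.29,"grip":1},
], grip_force=20)

```text
invalid input at $.commands[0]: expected keys x, y, z, wx, wy, wz, grip
```

```bash
python3 - <<'E'
from h import *
from scipy.spatial.transform import Rotation as R
s=manip.read_state(); print({k:np.round(s[k],4) for k in('clock','q','tool_pos','ft_force','width')})
q=s['orientation']; print(R.from_quat(q,scalar_first=True).as_matrix().round(4))
c=cap('top'); d=cap('side')
P=c['pixels'][230:330,160:300,::-1]; Q=d['pixels'][230:380,300:440,::-1]
cv2.imwrite('pics/a.png',np.hstack([cv2.resize(P,(400,286)),cv2.resize(Q,(400,286*1))]) )
E
```

```text
{'clock': np.float64(1.6), 'q': array([-1.3382,  0.5364, -0.0044,  1.5379,  0.0026,  1.0673, -0.0712]), 'tool_pos': array([0.1914, 0.6212, 0.2023]), 'ft_force': array([-0.2631,  0.3677,  0.0454]), 'width': np.float64(0.0881)}
[[-9.557e-01  2.943e-01  1.000e-04]
 [ 2.943e-01  9.557e-01 -0.000e+00]
 [-1.000e-04  0.000e+00 -1.000e+00]]
```

View pics/a.png

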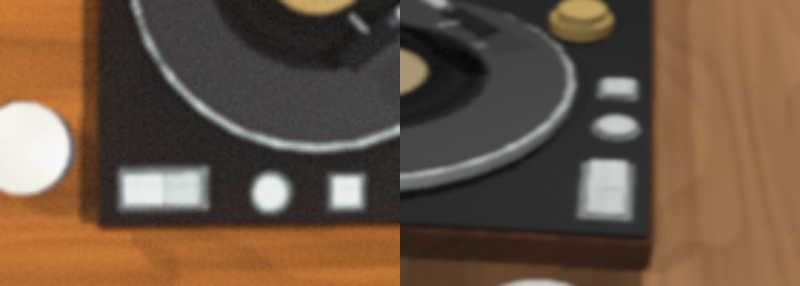

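The picture shows the scene unchanged, because the move was refused: every row needs all seven keys. I'll resend it.

Emit:
send_rows([
  {"x":-0.034,"y":-0.024,"z":0.006,"wx":0,"wy":0,"wz":0.108,"grip":1},
  {"x":-0.067,"y":-0.048,"z":0.012,"wx":0,"wy":0,"wz":0.215,"grip":1},
  {"x":-0.101,"y":-0.0725,"z":0.018,"wx":0,"wy":0,"wz":0.323,"grip":1},
  {"x":-0.135,"y":-0.097,"z":0.024,"wx":0,"wy":0,"wz":0.43,"grip":1},
  {"x":-0.168,"y":-0.121,"z":0.03,"wx":0,"wy":0,"wz":0.538,"grip":1},
  {"x":-0.202,"y":-0.145,"z":0.036,"wx":0,"wy":0,"wz":0.645,"grip":1},
  {"x":-0.236,"y":-0.169,"z":0.042,"wx":0,"wy":0,"wz":0.753,"grip":1},
  {"x":-0.269,"y":-0.193,"z":0.048,"wx":0,"wy":0,"wz":0.86,"grip":1},
  {"x":-0.303,"y":-0.2175,"z":0.054,"wx":0,"wy":0,"wz":0.968,"grip":1},
  {"x":-0.337,"y":-0.242,"z":0.06,"wx":0,"wy":0,"wz":1.075,"grip":1},
  {"x":-0.37,"y":-0.266,"z":0.066,"wx":0,"wy":0,"wz":1.183,"grip":1},
  {"x":-0.404,"y":-0.29,"z":0.071,"wx":0,"wy":0,"wz":1.29,"grip":1},
], grip_force=20)

```text
clock: 3.2
tool_pos: [0.4928, 0.2243, 0.1313]
orientation: [-0.0, 0.715, 0.7, 0.0]
ft_force: [-0.2, -0.1, -0.3]
width: 0.0006
grasp_force: 0.0
```

```bash
cat > look.py <<'E'
import sys
from h import *
from scipy.spatial.transform import Rotation as R
s=manip.read_state(); print({k:np.round(s[k],4) for k in('clock','q','tool_pos','ft_force','width')})
print(R.from_quat(s['orientation'],scalar_first=True).as_matrix().round(3))
c=cap('top'); d=cap('side')
P=c['pixels'][200:320,160:440,::-1]; Q=d['pixels'][190:350,250:440,::-1]
P=cv2.resize(P,None,fx=2.8,fy=2.8); Q=cv2.resize(Q,None,fx=1.6,fy=1.6)
P=P[:336,:784]; o=np.zeros((336+Q.shape[0],784,3),np.uint8); o[:336]=P; o[336:,:Q.shape[1]]=Q
cv2.imwrite('pics/'+sys.argv[1],o)
E
python3 look.py b.png
```

```text
{'clock': np.float64(3.2), 'q': array([-0.7995,  0.4645,  0.3731,  1.9061, -0.2274,  0.8115, -0.3262]), 'tool_pos': array([0.4928, 0.2243, 0.1313]), 'ft_force': array([-0.2356, -0.0829, -0.3433]), 'width': np.float64(0.0006)}
[[ 0.021  1.     0.   ]
 [ 1.    -0.021  0.   ]
 [ 0.     0.    -1.   ]]
```

View pics/b.png

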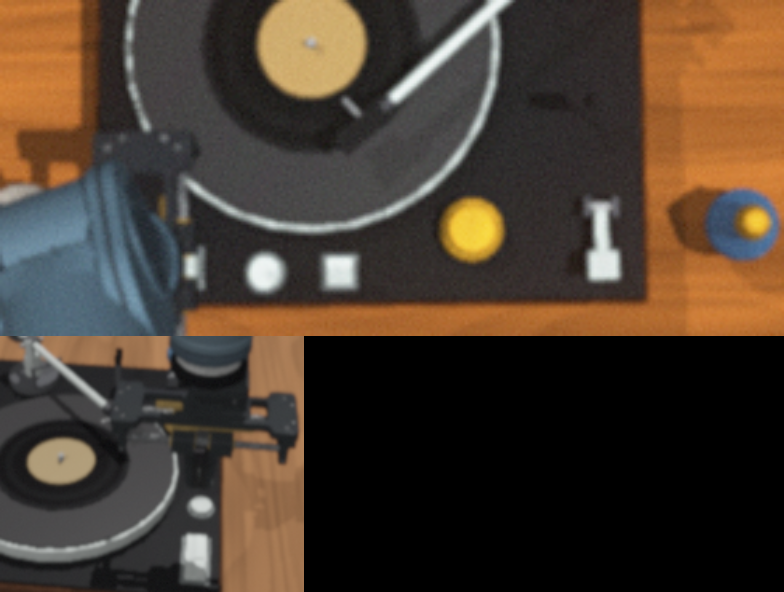

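The view shows the closed fingers above the rocker's right half, with the body's wings clear of the tonearm. Pressing down now.

Emit:
send_rows([
  {"x":0,"y":-0.001,"z":0.02,"wx":0,"wy":0,"wz":0,"grip":1},
  {"x":0,"y":-0.001,"z":0.04,"wx":0,"wy":0,"wz":0,"grip":1},
  {"x":0,"y":-0.001,"z":0.046,"wx":0,"wy":0,"wz":0,"grip":1},
  {"x":0,"y":-0.001,"z":0.05,"wx":0,"wy":0,"wz":0,"grip":1},
  {"x":0,"y":-0.001,"z":0.053,"wx":0,"wy":0,"wz":0,"grip":1},
  {"x":0,"y":-0.001,"z":0.056,"wx":0,"wy":0,"wz":0,"grip":1},
  {"x":0,"y":-0.001,"z":0.057,"wx":0,"wy":0,"wz":0,"grip":1},
  {"x":0,"y":-0.001,"z":0.058,"wx":0,"wy":0,"wz":0,"grip":1},
  {"x":0,"y":-0.001,"z":0.058,"wx":0,"wy":0,"wz":0,"grip":1},
])

```text
clock: 4.42
tool_pos: [0.4911, 0.2252, 0.0734]
orientation: [0.0, 0.713, 0.701, 0.0]
ft_force: [0.2, -0.4, 0.1]
width: 0.0006
grasp_force: 0.0
```

Emit:
send_rows([
  {"x":0,"y":0,"z":0.001,"wx":0,"wy":0,"wz":0,"grip":1},
  {"x":0,"y":0,"z":0.002,"wx":0,"wy":0,"wz":0,"grip":1},
  {"x":0,"y":0,"z":0.002,"wx":0,"wy":0,"wz":0,"grip":1},
])

```text
clock: 4.8
tool_pos: [0.491, 0.2251, 0.0712]
orientation: [-0.0, 0.713, 0.701, -0.0]
ft_force: [0.7, 0.3, -0.8]
width: 0.0006
grasp_force: 0.0
```

Emit:
send_rows([
  {"x":0,"y":0,"z":0.001,"wx":0,"wy":0,"wz":0,"grip":1},
  {"x":0,"y":0,"z":0.001,"wx":0,"wy":0,"wz":0,"grip":1},
])

```text
clock: 5.05
tool_pos: [0.491, 0.2251, 0.0703]
orientation: [-0.0, 0.713, 0.701, -0.0]
ft_force: [-0.1, -0.5, -0.1]
width: 0.0008
grasp_force: 0.0
```

```bash
python3 look.py c.png
```

```text
{'clock': np.float64(5.05), 'q': array([-0.7681,  0.5583,  0.3317,  1.9405, -0.2756,  0.6865, -0.2865]), 'tool_pos': array([0.491 , 0.2251, 0.0703]), 'ft_force': array([-0.0506, -0.4869, -0.0675]), 'width': np.float64(0.0008)}
[[ 0.018  1.    -0.   ]
 [ 1.    -0.018 -0.   ]
 [-0.    -0.    -1.   ]]
```

View pics/c.png

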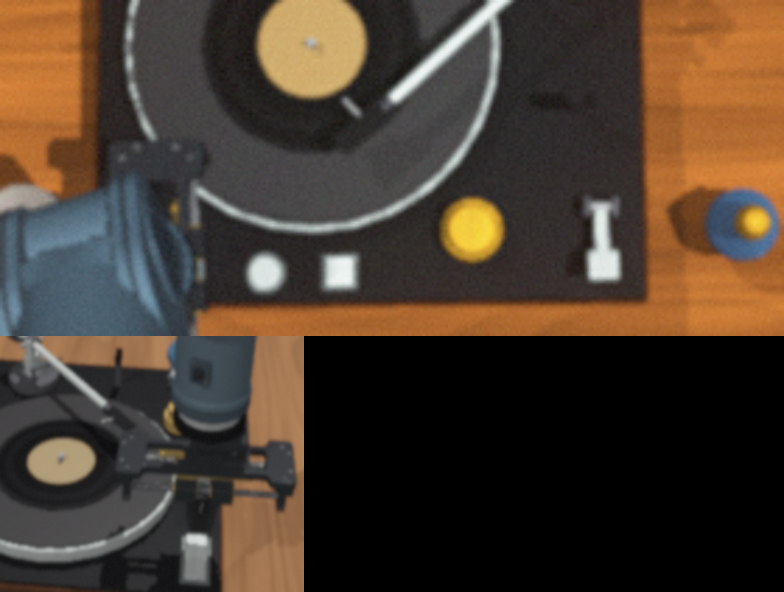

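The side view shows the fingertip near (203,520) in the composite, apparently beyond the right end of the rocker (rows 535 to 580). No contact force either. I'll check by projecting the TCP and zooming.

```bash
python3 - <<'E'
from h import *
c=cap('side'); f=240/np.tan(np.radians(c['vfov'])/2); K=np.array([[f,0,c['cx']],[0,f,c['cy']],[0,0,1.]])
x0,y0,k=340,250,8
img=cv2.resize(c['pixels'][y0:y0+75,x0:x0+80,::-1],None,fx=k,fy=k,interpolation=2)
s=manip.read_state(); t=s['tool_pos']; print(t)
pts=[t,[.4923,.2445,.074],[.492,.2245,.083],[.492,.2145,.086],[.492,.2745,.074]]
p=cv2.projectPoints(np.array(pts,float),np.array(c['rvec'],float),np.array(c['tvec'],float),K,None)[0][:,0]
for i,(u,v) in enumerate(p):
    print(u,v); cv2.circle(img,(int((u+.5-x0)*k),int((v+.5-y0)*k)),3,[(0,0,255),(0,255,0),(255,0,0),(255,255,0),(0,255,255)][i],-1)
for (dx,dy) in((.0175,.009),(.0175,-.009),(-.0175,.009),(-.0175,-.009)):
    u,v=cv2.projectPoints(np.array([[t[0]+dx,t[1]+dy,t[2]]]),np.array(c['rvec'],float),np.array(c['tvec'],float),K,None)[0][0,0]
    cv2.circle(img,(int((u+.5-x0)*k),int((v+.5-y0)*k)),3,(255,0,255),-1)
cv2.imwrite('pics/d.png',img)
for n in('rocker_right_end','rocker_left_end','speed_rocker'): print(n,[(np.round(r['at'],4),round(r['conf'],2)) for r in manip.look_for(n,'side')[:2]])
E
```

```text
[0.49109732 0.22515062 0.07034568]
372.25633875745876 322.0898486258242
371.608039520299 328.57068649385633
372.1665649848852 317.1951971639421
372.315100854881 312.1560786976771
371.58002594380173 341.3108972099137
rocker_right_end [(array([0.4897, 0.242 , 0.0763]), 0.68)]
rocker_left_end [(array([0.4947, 0.2466, 0.0733]), 0.57)]
speed_rocker [(array([0.4911, 0.2452, 0.0744]), 0.67)]
```

View pics/d.png

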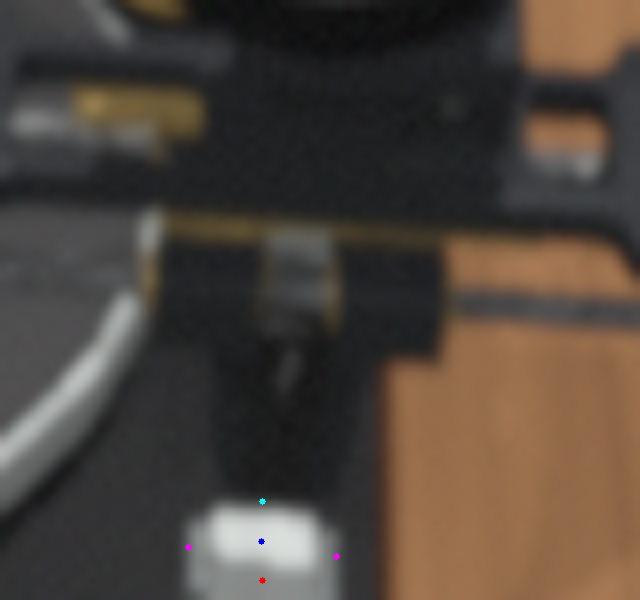

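The close-up shows the fingertip ending at crop (265,505), just beyond a bright patch on the rocker's right half, where the projected TCP sits (red, (262,580)). The rocker may already have tipped, so I'll check depths for fingertip and rocker.

```bash
python3 - <<'E'
from h import *
np.set_printoptions(precision=4,suppress=True)
c=cap('side')
for u in (370,373,377):
  for v in range(292,346,3): print(u,v,world(c,u,v),c['pixels'][v,u])
E
```

```text
370 292 [0.501  0.2602 0.1825] [31 33 33]
370 295 [0.4996 0.2362 0.1519] [26 27 28]
370 298 [0.4991 0.2339 0.1422] [28 29 30]
370 301 [0.4988 0.2356 0.1364] [31 33 33]
370 304 [0.4984 0.2353 0.1286] [29 31 32]
370 307 [0.498  0.2358 0.1214] [29 31 30]
370 310 [0.4975 0.2353 0.1131] [32 33 34]
370 313 [0.4957 0.2038 0.072 ] [118 121 120]
370 316 [0.496  0.22   0.0811] [211 216 213]
370 319 [0.4959 0.2265 0.0799] [187 192 189]
370 322 [0.4957 0.2338 0.0797] [133 137 135]
370 325 [0.4955 0.2383 0.0765] [133 136 135]
370 328 [0.4953 0.2426 0.0732] [130 133 131]
370 331 [0.4953 0.2524 0.0761] [125 128 127]
370 334 [0.4952 0.2597 0.0762] [124 127 126]
370 337 [0.495  0.2653 0.0746] [125 128 126]
370 340 [0.4949 0.2728 0.0752] [128 131 129]
370 343 [0.4948 0.2782 0.0735] [83 86 85]
373 292 [0.4944 0.227  0.1508] [32 33 32]
373 295 [0.4943 0.2349 0.1511] [24 24 23]
373 298 [0.4939 0.2345 0.1433] [28 28 28]
373 301 [0.4934 0.2335 0.1347] [29 29 29]
373 304 [0.493  0.2349 0.1286] [28 29 28]
373 307 [0.4925 0.2339 0.12  ] [27 27 27]
373 310 [0.4921 0.2348 0.1131] [30 29 29]
373 313 [0.4899 0.20
[... 554 characters left out ...]
]
377 298 [0.4867 0.2324 0.1418] [27 25 26]
377 301 [0.4863 0.2338 0.1357] [27 26 26]
377 304 [0.4859 0.2352 0.1296] [29 29 28]
377 307 [0.4854 0.2353 0.122 ] [26 26 25]
377 310 [0.4848 0.2334 0.1123] [28 29 29]
377 313 [0.4822 0.2007 0.0699] [91 92 92]
377 316 [0.483  0.2211 0.0834] [207 211 209]
377 319 [0.4828 0.2254 0.0799] [208 212 210]
377 322 [0.4826 0.2312 0.0781] [140 144 142]
377 325 [0.4825 0.2369 0.0762] [136 140 138]
377 328 [0.4825 0.2441 0.0761] [136 140 138]
377 331 [0.4824 0.2498 0.0743] [123 127 126]
377 334 [0.4823 0.2567 0.0741] [119 123 121]
377 337 [0.4824 0.265  0.0756] [120 124 122]
377 340 [0.4823 0.2707 0.074 ] [117 121 119]
377 343 [0.4822 0.277  0.0733] [90 93 93]
```

Emit:
send_rows([
  {"x":0,"y":0,"z":-0.02,"wx":0,"wy":0,"wz":0,"grip":1},
  {"x":0,"y":0,"z":-0.04,"wx":0,"wy":0,"wz":0,"grip":1},
  {"x":0,"y":0,"z":-0.06,"wx":0,"wy":0,"wz":0,"grip":1},
  {"x":0,"y":0,"z":-0.06,"wx":0,"wy":0,"wz":0,"grip":1},
])

```text
clock: 5.9
tool_pos: [0.4921, 0.2257, 0.1315]
orientation: [0.0, 0.713, 0.701, 0.001]
ft_force: [0.8, 0.1, -0.1]
width: 0.0002
grasp_force: 0.0
```

```bash
python3 - <<'E'
from h import *
np.set_printoptions(precision=4,suppress=True)
c=cap('side'); print(manip.read_state()['tool_pos'])
for u in (373,):
  for v in range(286,346,3): print(u,v,world(c,u,v),c['pixels'][v,u])
E
```

```text
[0.4913 0.2254 0.1305]
373 286 [0.4955 0.2338 0.1718] [30 30 31]
373 289 [0.4907 0.1381 0.073 ] [80 82 83]
373 292 [0.4909 0.1541 0.0801] [197 201 199]
373 295 [0.4907 0.1599 0.0775] [209 213 211]
373 298 [0.4906 0.1684 0.0776] [197 202 199]
373 301 [0.4904 0.1732 0.074 ] [118 122 120]
373 304 [0.4903 0.1808 0.0735] [64 66 67]
373 307 [0.4901 0.1864 0.0709] [50 50 51]
373 310 [0.49   0.1934 0.0699] [50 50 51]
373 313 [0.4899 0.2008 0.0693] [117 119 118]
373 316 [0.4904 0.2199 0.0814] [214 219 216]
373 319 [0.4902 0.2246 0.0784] [215 219 217]
373 322 [0.4901 0.2321 0.0783] [213 217 215]
373 325 [0.4899 0.2367 0.0752] [212 217 215]
373 328 [0.4897 0.2416 0.0726] [200 204 202]
373 331 [0.4897 0.2507 0.0746] [207 213 210]
373 334 [0.4897 0.2583 0.0752] [163 167 164]
373 337 [0.4896 0.2651 0.0749] [129 133 131]
373 340 [0.4896 0.2726 0.0756] [127 131 129]
373 343 [0.4893 0.2767 0.0723] [87 92 90]
```

The bright patch was only unshadowed rocker: the rocker is untouched (right end still about 0.082). The visible fingertips end about 38 mm above the reported TCP. Before going lower I'll measure tip and body bottom heights from the depth map.

```bash
python3 - <<'E'
from h import *
c=cap('side'); s=manip.read_state(); t=s['tool_pos']; print(t)
f=240/np.tan(np.radians(c['vfov'])/2); R=cv2.Rodrigues(np.array(c['rvec'],float))[0]; T=np.array(c['tvec'],float).ravel()
v,u=np.mgrid[0:480,0:640]; d=c['z_map']; X=np.stack([(u-c['cx'])/f*d,(v-c['cy'])/f*d,d],-1)-T; W=X@R
m=(d>0)&(W[...,2]>.115)&(abs(W[...,0]-t[0])<.13)&(abs(W[...,1]-t[1])<.06)
for x in np.arange(-.12,.12,.01):
    k=m&(W[...,0]-t[0]>=x)&(W[...,0]-t[0]<x+.01); z=W[k]
    if len(z): 
        i=np.argsort(z[:,2])[:60:12]; print(round(x,2),len(z),(z[i]-t).round(3).tolist())
E
```

```text
[0.49076048 0.22514311 0.12982934]
-0.12 461 [[-0.111, -0.005, 0.42], [-0.114, -0.001, 0.429], [-0.117, -0.002, 0.432], [-0.111, 0.005, 0.435], [-0.118, 0.001, 0.438]]
-0.11 555 [[-0.101, 0.001, 0.413], [-0.1, 0.006, 0.418], [-0.106, 0.003, 0.423], [-0.101, 0.01, 0.426], [-0.1, 0.01, 0.428]]
-0.1 719 [[-0.093, 0.033, 0.125], [-0.094, 0.032, 0.139], [-0.093, 0.018, 0.143], [-0.091, 0.011, 0.144], [-0.094, 0.011, 0.144]]
-0.09 992 [[-0.081, 0.037, 0.104], [-0.082, 0.037, 0.11], [-0.086, 0.037, 0.117], [-0.082, 0.037, 0.123], [-0.087, 0.037, 0.128]]
-0.08 1184 [[-0.078, 0.034, 0.104], [-0.079, 0.038, 0.109], [-0.077, 0.028, 0.115], [-0.074, 0.024, 0.118], [-0.072, 0.027, 0.12]]
-0.07 1231 [[-0.06, 0.027, 0.113], [-0.064, 0.028, 0.117], [-0.063, -0.022, 0.118], [-0.066, 0.024, 0.119], [-0.067, 0.032, 0.134]]
-0.06 1174 [[-0.054, 0.027, 0.113], [-0.057, 0.029, 0.116], [-0.059, -0.018, 0.118], [-0.059, -0.02, 0.119], [-0.051, -0.016, 0.134]]
-0.05 1166 [[-0.046, 0.027, 0.114], [-0.044, 0.026, 0.117], [-0.047, 0.03, 0.119], [-0.044, 0.02, 0.129], [-0.045, 0.025, 0.137]]
-0.04 1622 [[-0.032,
[... 1018 characters left out ...]
113], [0.048, 0.026, 0.117], [0.047, -0.019, 0.119], [0.046, 0.024, 0.12], [0.047, -0.013, 0.13]]
0.05 205 [[0.058, 0.024, 0.112], [0.059, -0.021, 0.116], [0.053, 0.028, 0.118], [0.057, -0.021, 0.119], [0.052, -0.019, 0.134]]
0.06 191 [[0.061, 0.024, 0.113], [0.061, 0.025, 0.117], [0.064, 0.025, 0.119], [0.063, 0.024, 0.135], [0.069, 0.031, 0.139]]
0.07 255 [[0.077, 0.027, 0.103], [0.077, 0.028, 0.113], [0.072, 0.022, 0.117], [0.08, 0.033, 0.119], [0.077, 0.028, 0.123]]
0.08 238 [[0.083, 0.031, 0.102], [0.085, 0.033, 0.112], [0.081, 0.032, 0.121], [0.083, 0.034, 0.128], [0.083, 0.032, 0.132]]
0.09 41 [[0.091, 0.035, 0.128], [0.091, -0.017, 0.143], [0.091, 0.015, 0.144], [0.09, 0.024, 0.145]]
```

Body bottom is 103 mm and tip about 37.5 mm above the reported TCP, a 65 mm difference that matches the given hand. So the reported z is simply about 38 mm too low, with x and y fine. I'll go down to meet the rocker (level at reported z of about 0.036).

Emit:
send_rows([
  {"x":0,"y":0,"z":0.03,"wx":0,"wy":0,"wz":0,"grip":1},
  {"x":0,"y":0,"z":0.06,"wx":0,"wy":0,"wz":0,"grip":1},
  {"x":0,"y":0,"z":0.078,"wx":0,"wy":0,"wz":0,"grip":1},
  {"x":0,"y":0,"z":0.082,"wx":0,"wy":0,"wz":0,"grip":1},
  {"x":0,"y":0,"z":0.085,"wx":0,"wy":0,"wz":0,"grip":1},
  {"x":0,"y":0,"z":0.088,"wx":0,"wy":0,"wz":0,"grip":1},
  {"x":0,"y":0,"z":0.09,"wx":0,"wy":0,"wz":0,"grip":1},
  {"x":0,"y":0,"z":0.09,"wx":0,"wy":0,"wz":0,"grip":1},
])

```text
clock: 7.0
tool_pos: [0.4915, 0.2253, 0.0406]
orientation: [0.0, 0.713, 0.701, 0.0]
ft_force: [-0.0, 0.5, 0.2]
width: 0.0005
grasp_force: 0.3
```

Emit:
send_rows([
  {"x":0,"y":0,"z":0.001,"wx":0,"wy":0,"wz":0,"grip":1},
  {"x":0,"y":0,"z":0.002,"wx":0,"wy":0,"wz":0,"grip":1},
  {"x":0,"y":0,"z":0.003,"wx":0,"wy":0,"wz":0,"grip":1},
])

```text
clock: 7.38
tool_pos: [0.4915, 0.2252, 0.0379]
orientation: [0.0, 0.713, 0.701, 0.0]
ft_force: [-2.7, -2.9, 14.7]
width: 0.0009
grasp_force: 7.7
```

Emit:
send_rows([
  {"x":0,"y":0,"z":0.001,"wx":0,"wy":0,"wz":0,"grip":1},
  {"x":0,"y":0,"z":0.002,"wx":0,"wy":0,"wz":0,"grip":1},
])

```text
clock: 7.62
tool_pos: [0.4916, 0.2253, 0.0375]
orientation: [-0.0, 0.714, 0.701, 0.0]
ft_force: [-9.1, -5.0, 35.0]
width: 0.0003
grasp_force: 17.9
```

It hit a hard stop at a reported z of 0.0377, so the offset is about 36.4 mm. Now lifting to check the rocker.

Emit:
send_rows([
  {"x":0,"y":0,"z":-0.03,"wx":0,"wy":0,"wz":0,"grip":1},
  {"x":-0.02,"y":0,"z":-0.05,"wx":0,"wy":0,"wz":0,"grip":1},
  {"x":-0.065,"y":-0.005,"z":-0.05,"wx":0,"wy":0,"wz":0,"grip":1},
  {"x":-0.065,"y":-0.005,"z":-0.05,"wx":0,"wy":0,"wz":0,"grip":1},
])

```text
clock: 8.12
tool_pos: [0.4842, 0.1569, 0.0854]
orientation: [0.0, 0.715, 0.699, -0.001]
ft_force: [0.4, 0.6, 0.2]
width: 0.0005
grasp_force: 0.0
```

```bash
python3 - <<'E'
from h import *
np.set_printoptions(precision=4,suppress=True)
c=cap('side',"e_full.png"); s=manip.read_state(); print(s['tool_pos'],s['clock'])
for v in range(312,346,2): print(v,np.mean([world(c,u,v) for u in range(369,376)],0))
d=cap('top')
P=d['pixels'][240:320,180:300,::-1]; Q=c['pixels'][240:350,320:430,::-1]
cv2.imwrite('pics/e.png',np.hstack([cv2.resize(P,(450,300)),cv2.resize(Q,(300,300))]))
E
```

```text
[0.4845 0.1592 0.0853] 8.175
312 [0.4918 0.1989 0.0699]
314 [0.4918 0.2041 0.0699]
316 [0.4918 0.2112 0.0719]
318 [0.4919 0.218  0.0737]
320 [0.4919 0.2243 0.0751]
322 [0.4918 0.2288 0.0745]
324 [0.4917 0.2338 0.0746]
326 [0.4917 0.2386 0.0745]
328 [0.4916 0.2435 0.0745]
330 [0.4917 0.25   0.0764]
332 [0.4917 0.2563 0.0781]
334 [0.4917 0.2627 0.0801]
336 [0.4917 0.2683 0.0812]
338 [0.4918 0.2748 0.0834]
340 [0.4915 0.2755 0.0789]
342 [0.4913 0.277  0.0751]
344 [0.4911 0.279  0.0722]
```

View pics/e.png

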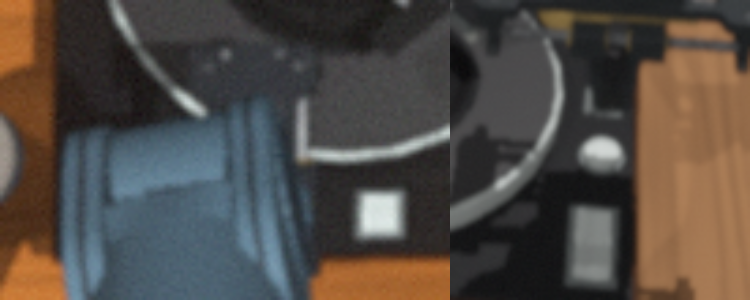

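The rocker has tipped: its right half is level at 0.0745 and its left end raised to 0.083 (side crop (592,245)). The start key at (602,152) is visible below the fingers. Next, press the start key and let it up.

Emit:
send_rows([
  {"x":0.001,"y":0.002,"z":0.02,"wx":0,"wy":0,"wz":0,"grip":1},
  {"x":0.001,"y":0.002,"z":0.04,"wx":0,"wy":0,"wz":0,"grip":1},
  {"x":0.001,"y":0.002,"z":0.045,"wx":0,"wy":0,"wz":0,"grip":1},
  {"x":0.001,"y":0.002,"z":0.047,"wx":0,"wy":0,"wz":0,"grip":1},
  {"x":0.001,"y":0.002,"z":0.0485,"wx":0,"wy":0,"wz":0,"grip":1},
  {"x":0.001,"y":0.002,"z":0.0495,"wx":0,"wy":0,"wz":0,"grip":1},
  {"x":0.001,"y":0.002,"z":0.0495,"wx":0,"wy":0,"wz":0,"grip":1},
])

```text
clock: 9.1
tool_pos: [0.487, 0.1621, 0.037]
orientation: [-0.0, 0.713, 0.701, 0.001]
ft_force: [-4.2, 2.1, 11.6]
width: 0.0002
grasp_force: 6.0
```

11.6 N at the stop means the key is fully in. Now lift, and travel high over to the cue pad.

Emit:
send_rows([
  {"x":0,"y":0,"z":-0.02,"wx":0,"wy":0,"wz":0,"grip":1},
  {"x":0,"y":0,"z":-0.05,"wx":0,"wy":0,"wz":0,"grip":1},
  {"x":0,"y":0,"z":-0.09,"wx":0,"wy":0,"wz":0,"grip":1},
  {"x":-0.04,"y":0,"z":-0.09,"wx":0,"wy":0,"wz":0,"grip":1},
  {"x":-0.08,"y":0,"z":-0.09,"wx":0,"wy":0,"wz":0,"grip":1},
  {"x":-0.12,"y":0.001,"z":-0.09,"wx":0,"wy":0,"wz":0,"grip":1},
  {"x":-0.16,"y":0.001,"z":-0.09,"wx":0,"wy":0,"wz":0,"grip":1},
  {"x":-0.2,"y":0.002,"z":-0.09,"wx":0,"wy":0,"wz":0,"grip":1},
  {"x":-0.24,"y":0.002,"z":-0.09,"wx":0,"wy":0,"wz":0,"grip":1},
  {"x":-0.272,"y":0.002,"z":-0.09,"wx":0,"wy":0,"wz":0,"grip":1},
  {"x":-0.272,"y":0.002,"z":-0.09,"wx":0,"wy":0,"wz":0,"grip":1},
])

```text
clock: 10.48
tool_pos: [0.4839, -0.1142, 0.1263]
orientation: [0.001, 0.715, 0.699, -0.0]
ft_force: [-1.0, -0.0, 0.5]
width: 0.0003
grasp_force: 0.0
```

```bash
python3 - <<'E'
from h import *
np.set_printoptions(precision=4,suppress=True)
c=cap('side'); s=manip.read_state(); print(s['tool_pos'],s['clock'])
for n in('start_top','start_key','stop_key','cue_pad','stylus'): print(n,[(np.round(r['at'],4),round(r['conf'],2)) for r in manip.look_for(n,'side')[:2]])
print([world(c,375,v) for v in (294,295,296)])
P=c['pixels'][180:300,320:440,::-1]
cv2.imwrite('pics/f.png',cv2.resize(P,(600,600),interpolation=2))
E
```

```text
[ 0.4841 -0.1121  0.1261] 10.525
start_top [(array([0.4886, 0.162 , 0.0776]), 0.6), (array([0.5341, 0.375 , 0.0416]), 0.37)]
start_key [(array([0.4857, 0.1668, 0.0789]), 0.65), (array([0.647 , 0.1775, 0.0711]), 0.37)]
stop_key [(array([0.6442, 0.177 , 0.0711]), 0.58), (array([0.4929, 0.2495, 0.074 ]), 0.45)]
cue_pad [(array([ 0.4946, -0.1032,  0.0963]), 0.51)]
stylus [(array([ 0.6947, -0.0321,  0.1394]), 0.73)]
[array([0.4868, 0.1578, 0.0785]), array([0.4869, 0.1614, 0.0792]), array([0.4869, 0.1652, 0.0803])]
```

View pics/f.png

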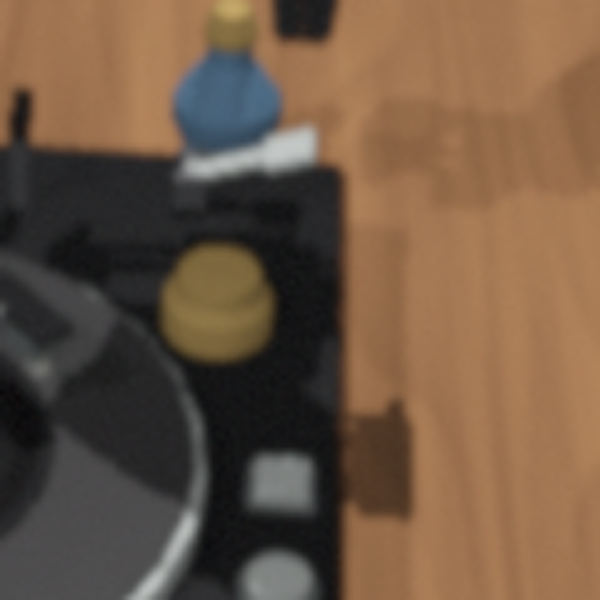

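The start key is back out (top about 0.0785). The lever is still raised, its pad at (285,150) under the fingers, and the weight and bottle are in place. Now press the pad down.

Emit:
send_rows([
  {"x":0.001,"y":0,"z":0.03,"wx":0,"wy":0,"wz":0,"grip":1},
  {"x":0.001,"y":0,"z":0.05,"wx":0,"wy":0,"wz":0,"grip":1},
  {"x":0.001,"y":0,"z":0.055,"wx":0,"wy":0,"wz":0,"grip":1},
  {"x":0.001,"y":0,"z":0.06,"wx":0,"wy":0,"wz":0,"grip":1},
  {"x":0.001,"y":0,"z":0.065,"wx":0,"wy":0,"wz":0,"grip":1},
  {"x":0.001,"y":0,"z":0.07,"wx":0,"wy":0,"wz":0,"grip":1},
  {"x":0.001,"y":0,"z":0.073,"wx":0,"wy":0,"wz":0,"grip":1},
  {"x":0.001,"y":0,"z":0.075,"wx":0,"wy":0,"wz":0,"grip":1},
  {"x":0.001,"y":0,"z":0.077,"wx":0,"wy":0,"wz":0,"grip":1},
  {"x":0.001,"y":0,"z":0.0775,"wx":0,"wy":0,"wz":0,"grip":1},
  {"x":0.001,"y":0,"z":0.0775,"wx":0,"wy":0,"wz":0,"grip":1},
])

```text
clock: 12.15
tool_pos: [0.484, -0.1098, 0.0488]
orientation: [-0.0, 0.713, 0.701, 0.0]
ft_force: [-3.2, 1.2, 8.6]
width: 0.0004
grasp_force: 4.5
```

Emit:
send_rows([
  {"x":0,"y":0,"z":0.0005,"wx":0,"wy":0,"wz":0,"grip":1},
  {"x":0,"y":0,"z":0.001,"wx":0,"wy":0,"wz":0,"grip":1},
])

```text
clock: 12.4
tool_pos: [0.484, -0.1098, 0.0485]
orientation: [-0.0, 0.714, 0.701, 0.0]
ft_force: [-7.9, 2.0, 23.3]
width: -0.0
grasp_force: 11.6
```

Emit:
send_rows([
  {"x":0,"y":0,"z":-0.02,"wx":0,"wy":0,"wz":0,"grip":1},
  {"x":0,"y":0,"z":-0.05,"wx":0,"wy":0,"wz":0,"grip":1},
  {"x":0,"y":0,"z":-0.1,"wx":0,"wy":0,"wz":0,"grip":1},
  {"x":0,"y":-0.02,"z":-0.15,"wx":0,"wy":0,"wz":0,"grip":1},
  {"x":0,"y":-0.04,"z":-0.18,"wx":0,"wy":0,"wz":0,"grip":1},
  {"x":0,"y":-0.06,"z":-0.2,"wx":0,"wy":0,"wz":0,"grip":1},
  {"x":0,"y":-0.06,"z":-0.2,"wx":0,"wy":0,"wz":0,"grip":1},
  {"x":0,"y":-0.06,"z":-0.2,"wx":0,"wy":0,"wz":0,"grip":1},
  {"x":0,"y":-0.06,"z":-0.2,"wx":0,"wy":0,"wz":0,"grip":1},
  {"x":0,"y":-0.06,"z":-0.2,"wx":0,"wy":0,"wz":0,"grip":1},
])

```text
clock: 13.65
tool_pos: [0.4241, -0.1087, 0.2466]
orientation: [-0.0, 0.713, 0.701, -0.001]
ft_force: [-0.1, 0.4, 0.1]
width: 0.0005
grasp_force: 0.0
```

```bash
python3 - <<'E'
from h import *
np.set_printoptions(precision=4,suppress=True)
c=cap('side'); s=manip.read_state(); print(s['tool_pos'],s['clock'],s['ft_force'],abs(s['joint_vel']).max())
for n in('start_top','cue_pad','stylus','tonearm'): print(n,[(np.round(r['at'],4),round(r['conf'],2)) for r in manip.look_for(n,'side')[:2]])
P=c['pixels'][170:350,210:420,::-1]
cv2.imwrite('pics/g.png',cv2.resize(P,(700,600),interpolation=2))
E
```

```text
[ 0.4241 -0.1088  0.2468] 13.7 [-0.1779  0.0156  0.1762] 0.008092615656825524
start_top [(array([0.4884, 0.1616, 0.0774]), 0.64)]
cue_pad [(array([0.4917, 0.2473, 0.076 ]), 0.75), (array([ 0.4938, -0.1013,  0.0841]), 0.49)]
stylus [(array([ 0.6929, -0.033 ,  0.1371]), 0.81)]
tonearm [(array([ 0.6957, -0.0298,  0.1364]), 0.91)]
```

View pics/g.png

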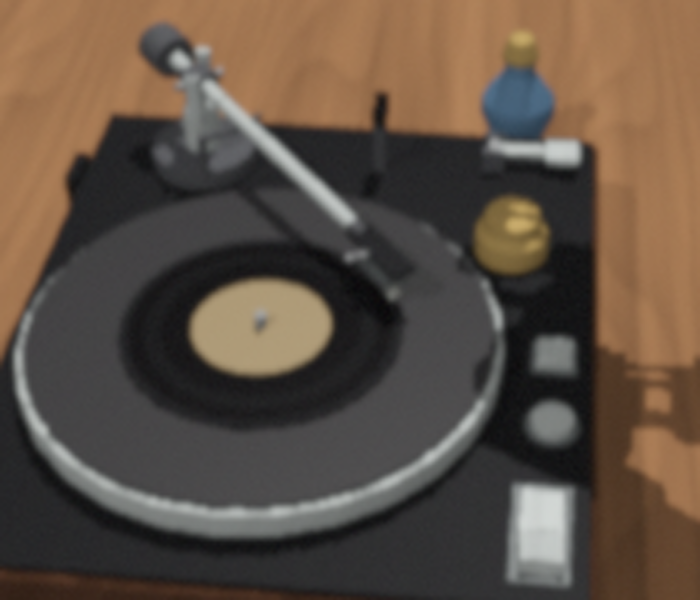

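The picture shows the cue lever level (pad (565,152), height about 0.084) and the tonearm head lowered onto the record's edge (390,295). The rocker is at 45 (540,530), the start key out (552,423), and the weight and bottle are untouched. The hand is clear, so I'm handing in.

```bash
python3 -c "
from workcell import manip
print(manip.hand_in())"
```

```text
the job is handed in; nothing more can be done
None
```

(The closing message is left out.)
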